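# Shim the rocking camera test stand

### The arm

A 6-joint arm with a two-finger parallel gripper is mounted at the origin on a cart in front of the work surface, level with it; the furniture and walls round the work are solid. World frame = base frame: x ahead of the robot, y to its left, z up, the work surface at z = 0. Lengths are in mm, angles in rad, forces in N, time in s.
With the tool pointing down it reaches from about 325 to 775 mm from the base axis. Payload 5.5 kg.
Tool frame: the origin (TCP) lies midway between the tips of the shut fingers; the grasp point (between the pads) lies 19 mm behind it (ctrl.hold_point_z is the distance from the TCP to the grasp point, in mm); z points along the fingers, y is the line along which they close (so a half turn about z gives the same grasp; the last joint's range is limited). The gripper opens to 85 mm and grips with 20 to 120 N. Pads are 22 mm wide; open, the fingers measure 114 mm over their backs; the gripper's body (76 mm by 85 mm) begins 54 mm behind the grasp point. The pads swing forward as they close: fully open they stand 13 mm farther back than shut.
Start: joints at [1.168, 0.091, 1.231, -0, 1.82, -0.057], TCP at [203.375, 564.495, 197.075] pointing down, gripper open.
Joint ranges: [-2.87, 2.87], [-0.86, 2.18], [0.17, 2.46], [-1.51, 4.65], [0.06, 2.69], [-2.65, 2.65]. Speed limits (rad/s): [2.57, 2.57, 3.01, 3.14, 3.14, 3.14].

### API

Orientations are given as a unit quaternion [w, x, y, z].
In Python, from workcell import ctrl gives the robot as it stands.
- The arm moves only by the tool play_rows, never from a script. Its argument "rows" is a list of rows, each a list of 5 numbers: the closure in counts, from 0 (fully open) to 255 (shut), then the shift along the tool's x, y, z in cm, then the turn about the tool's z in degrees. A call has 1 to 20 rows; each row is the pose to reach, as a shift and turn from the pose commanded when the call began, along the tool's axes at that moment; what a row does not reach only later rows make up. A row lasts 1/10 s, in which the tool goes at most 50 mm and 8.59 degrees, less where a joint would pass 70% of its speed; a pose out of reach is approached as far as the arm can. A call with a gripper value outside its range is refused whole. The fingers move at their own pace and stop on an object; "grip_force" is the grip in N (left out, the last holds). Time passes only in rows, so rows that repeat a pose let the fingers close. It gives the time, the measured TCP pose, the force, the opening and the grip force at its end, in the units of the state.
- ctrl.sense(): the state, without advancing time (a new reading comes with each control period).
- ctrl.grab_frame(name): name is "scene" or "top" or "wrist"; returns the picture (420x560x3 uint8, blue, green, red); there is no depth.
- ctrl.camera_info(name): a dict with "fx", "fy", "cx", "cy" (pixels), "k1" (the pictures are not rectified: a ray, as slopes to the right and down, at radius r is drawn at 1 + k1 r^2 times it, then the intrinsics apply), "R" (3x3) and "t" (3): a world point X has camera coordinates R X + t; the wrist camera has in their place "tool_from_camera" (4x4, takes a point from camera to tool coordinates, whose origin is the TCP and whose axes are the flange's). Camera axes: x right, y down, z forward; pixel columns grow to the right and rows downward; lengths in mm; the calibration is good to about 2 mm. A picture is of the moment at which its call begins: read the wrist's pose just before it. camera_info takes no time and is no camera call.
- ctrl.job_done(): hands the job in; it is judged then, once.
Trained networks look in the newest picture that a camera, given by its name, has taken for a name from the list of things; names that differ only in an ending like _2 or _b are one class to them, and where a whole thing is asked for, a point or a joint stands for the part that bears it (a point fixed in the world has none). Each returns a list of dicts, best first, with "score" (0 to 1); they miss things now and then, are a little off and sometimes report something else, mostly with a low value. They report only what shows in the picture. A call takes as long as a camera call.
- ctrl.silhouettes(camera, query): "region" (420x560 bool, what is visible of it) and "rect" ([left, top, right, bottom] in pixels, round what is visible of it).
The state is a dict: "time_s": time; "joint_positions": joint angles; "dq": joint speeds; "effort": joint torques, N m; "tool_pos": TCP position; "tcp_rot": TCP orientation; "wrist_force": force on the tool from outside, world axes, zero at the start; "torque": the same for the moment, N m; "grip_width": finger opening in mm; "grip_force": force on a finger pad.
Only numpy, scipy, OpenCV 4.12 (cv2) and the standard library are available. Lean on these libraries where they do the work, as an engineer would, in place of code of your own. Each camera call takes 0.05 s, during which the arm holds its last target. There are 200 camera calls.

### The job

The camera test stand rocks because the foot under the corner of its plate nearest the wooden wedge is too short. With the fingertips push the wedge along the bench, thin end first, under that foot until it is snug and the stand no longer rocks; then press down on that corner of the plate to prove that it stays firm, and take the hand away with the wedge still snug and the plate level. Push and press gently: grasp or lift nothing, do not shove the stand along or jack it up, and leave everything else on the bench where it is.

Things in the scene. Friction and masses are not known exactly. Their poses are not given: they have to be found in the camera images.
- stand: loose test stand, 2.7 kg: drilled steel plate 150 x 250 x 9 mm (x by y), underside 24 mm and top 33 mm above the bench, on four round rubber feet at x = +-58, y = +-105 mm, a white bullet camera bolted on it. Origin on the bench under the plate's middle, z up. Three feet hold it level; the one at (58, 105), nearest the wedge, is too short
- stand_middle (a point): middle of the plate's top face, axes as the stand's. The camera's foot stands beside this point (centre x = -12, y = -50 mm); its head, 100 to 245 mm above the bench, spans x -51 to 28, y -137 to -16 mm
- short_foot_tip (a point): lowest point of the short foot's rubber dome, 21 mm wide. Its height over the bench (4.0 to 7.5 mm, differs each time; the foot is seized and cannot be adjusted) is the gap that the wedge has to fill. Until then the plate rocks about the diagonal between the two neighbouring feet when more than about 1 N presses on this corner
- corner (a point): where to press: top face of the plate straight above the short foot, 17 and 20 mm in from two edges
- wedge: loose plain wooden wedge lying flat on the bench, 90 mm long (x), 48 mm wide (y), 50 g. Origin at the middle of its underside, z up. Thin end, 2 mm high, at x = +45 mm, pointing roughly at the short foot; the top rises evenly to 18 mm at the flat upright butt face at x = -45 mm, where to push
- wedge_middle (a point): middle of the wedge, 9 mm above its underside; axes as the wedge's. Alone it slides at about 0.3 N; once it meets the foot the needed push climbs by about 1 N a mm; at 4 to 7 N it is snug, and from about 10 N on it shoves the stand along and jacks the plate out of level
- flux_bottle: bystander, to be left alone: white dispensing bottle with red needle cap, 44 mm wide, 140 high; origin on the bench
- tape_roll: bystander, to be left alone: roll of brown tape lying flat, 90 mm wide, 24 high; origin on the bench
- lens_cap_0: bystander, to be left alone: small black lens cap, 22 mm wide, 10 high; origin on the bench
- screwdriver: bystander, to be left alone: black electric screwdriver lying along its y, 270 mm long, 46 high; origin on the bench
- camera_back_03: bystander, to be left alone: white moulded camera back with boards, 65 x 57 mm, 43 high, its shell centred at (14, 8) mm; origin on the bench
- camera_back_08: bystander, to be left alone: the same kind, shell centred at (30, 8) mm; origin on the bench
- camera_back_07: bystander, to be left alone: the same kind, shell centred at (21, 21) mm; origin on the bench

How it is judged:
By the outcome, as a careful person would: the job done as asked, in the order asked, and still so for the second after the job is handed in, with the robot touching nothing.
It also fails if it takes over 59 s, if anything falls off the work surface, if the arm or the gripper's body presses on something with over 40 N, if the wrist force passes 120 N, or if a joint passes its speed limit or range.

## Working session

There is one attempt and no reset: what is moved stays moved. The work goes in short steps, Python scripts to look and compute and a tool call to move; the robot and the scene stay as the last step left them, time stands still between calls to the robot, and variables do not carry over. Pictures are saved under pics/ and viewed, at most 10 in all, crops included, and the job is handed in when it is done.

Besides the shell and the picture viewer there is one more tool, called after "Call:" as a command line: name --pt "numbers of a row" for each row, then --argument value for the rest. play_rows: Moves the arm, as the interface text tells. Its arguments: {"type":"object","properties":{"rows":{"type":"array"},"grip_force":{"type":"number"}},"required":["rows"]}

```bash
mkdir -p pics; ls
python3 - <<'E'
from workcell import ctrl
import cv2,numpy as np
s=ctrl.sense();print(s['tool_pos'],s['tcp_rot'],s['wrist_force'],s['time_s'])
for n in('scene','top','wrist'):
    cv2.imwrite(f'pics/{n}0.png',ctrl.grab_frame(n))
    c=ctrl.camera_info(n);print(n,c)
    for q in('wedge','stand'):
        for d in ctrl.silhouettes(n,q)[:2]: print(n,q,d['score'],d['rect'])
E
```

```text
pics
[203.22635016 564.15697358 195.92831207] [-2.31606651e-04  1.72035766e-01  9.85090201e-01 -9.68557429e-04] [-0.15728018  0.34820306 -0.28416888] 0.0
scene {'fx': 452.1510549427628, 'fy': 452.1510549427628, 'cx': 281.5937694644704, 'cy': 212.15623075757733, 'k1': -0.10206686376751106, 'R': array([[-0.71815757, -0.6957853 , -0.01151171],
       [-0.27812018,  0.30214829, -0.91178703],
       [ 0.63788625, -0.65160512, -0.41050201]]), 't': array([ 492.17953715,  146.95491879, 1315.06936559])}
scene wedge 0.6 [332.6, 208.3, 354.8, 219.7]
scene stand 0.56 [351.5, 139.8, 412.9, 214.7]
top {'fx': 452.0772637794312, 'fy': 452.0772637794312, 'cx': 289.32493406090424, 'cy': 209.59973782464496, 'k1': 0.03825247870558656, 'R': array([[-0.0097535 , -0.99989748, -0.01048341],
       [-0.98350138,  0.01148638, -0.18053561],
       [ 0.18063752,  0.00854959, -0.98351258]]), 't': array([ 159.49143091,  521.37292791, 1124.30720703])}
top wedge 0.67 [354.8, 233.2, 390.1, 257.2]
top stand 0.87 [397.8, 224.9, 546.3, 290.7]
wrist {'fx': 339.64833473529643, 'fy': 339.64833473529643, 'cx': 283.6349669663064, 'cy': 206.81631684240273, 'k1': -0.08129749107956227, 'tool_from_camera': array([[ 4.38373725e-04, -9.54821157e-01, -2.97180697e-01,
         7.65331951e+01],
       [ 9.99999903e-01,  4.33666444e-04,  8.17677157e-05,
         1.29045787e+00],
       [ 5.08037509e-05, -2.97180703e-01,  9.54821254e-01,
        -1.76921361e+02],
       [ 0.00000000e+00,  0.00000000e+00,  0.00000000e+00,
         1.00000000e+00]])}
```

View pics/top0.png

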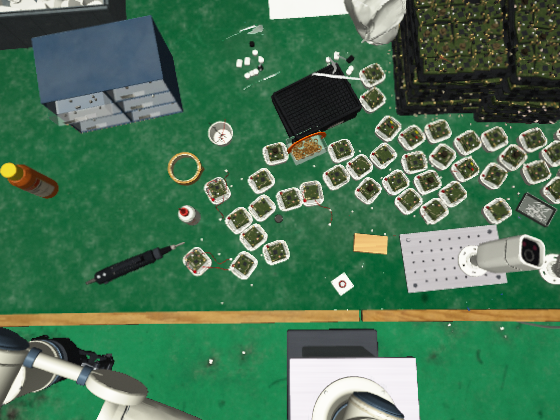

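View pics/scene0.png

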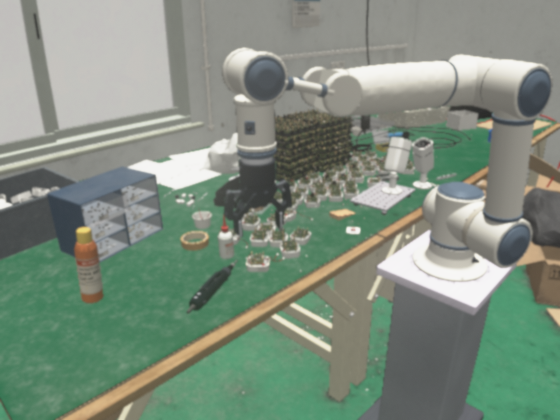

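```bash
cat > h.py <<'E'
from workcell import ctrl
import cv2,numpy as np
from scipy.spatial.transform import Rotation as Ro
def pose(s=None):
    s=s or ctrl.sense(); q=s['tcp_rot']; T=np.eye(4)
    T[:3,:3]=Ro.from_quat([q[1],q[2],q[3],q[0]]).as_matrix(); T[:3,3]=s['tool_pos']; return T
def cam(n,T=None):
    c=ctrl.camera_info(n)
    if n=='wrist':
        W=np.linalg.inv(T@c['tool_from_camera']); R,t=W[:3,:3],W[:3,3]
    else: R,t=c['R'],c['t']
    K=np.array([[c['fx'],0,c['cx']],[0,c['fy'],c['cy']],[0,0,1]]); D=np.array([c['k1'],0,0,0,0.])
    return K,D,np.array(R),np.array(t)
def proj(C,X): return cv2.projectPoints(np.float64(X).reshape(-1,3),cv2.Rodrigues(C[2])[0],C[3],C[0],C[1])[0][:,0]
def und(C,uv,z):
    K,D,R,t=C; p=cv2.undistortPoints(np.float64(uv).reshape(-1,1,2),K,D)[:,0]
    d=np.c_[p,np.ones(len(p))]@R; o=-R.T@t
    return o+d*((z-o[2])/d[:,2])[:,None]
E
python3 - <<'E'
from h import *
C=cam('top')
for q,z in(('wedge',9),('stand',33)):
    d=ctrl.silhouettes('top',q)
    m=d[0]['region'].astype(np.uint8); r=cv2.minAreaRect(cv2.findNonZero(m)); b=cv2.boxPoints(r)
    print(q,b.round(1).tolist()); print(und(C,b,z).round(0).tolist())
T=pose();print(T.round(3))
E
```

```text
wedge [[352.29998779296875, 250.89999389648438], [353.79998779296875, 232.5], [387.6000061035156, 235.3000030517578], [386.0, 253.8000030517578]]
[[418.0, -10.0, 9.0], [467.0, -16.0, 9.0], [458.0, -105.0, 9.0], [410.0, -98.0, 9.0]]
stand [[398.6000061035156, 233.8000030517578], [541.0999755859375, 218.8000030517578], [547.4000244140625, 278.6000061035156], [404.8999938964844, 293.6000061035156]]
[[459.0, -128.0, 33.0], [494.0, -494.0, 33.0], [342.0, -492.0, 33.0], [307.0, -136.0, 33.0]]
[[-9.41000e-01  3.39000e-01 -0.00000e+00  2.03375e+02]
 [ 3.39000e-01  9.41000e-01  0.00000e+00  5.64488e+02]
 [ 0.00000e+00  0.00000e+00 -1.00000e+00  1.97105e+02]
 [ 0.00000e+00  0.00000e+00  0.00000e+00  1.00000e+00]]
```

The top view shows the wedge at pixels (354–387, 233–254), with its thin end to the right. The short foot sits under the plate corner at about (402, 234). The bystanders are clear of the path. I'll fly over it with the fingers shut and tool x near world +y.

Call:
play_rows --pt "255 -42.8 -48.8 -5.3 72" --pt "255 -42.8 -48.8 -5.3 72" --pt "255 -42.8 -48.8 -5.3 72" --pt "255 -42.8 -48.8 -5.3 72" --pt "255 -42.8 -48.8 -5.3 72" --pt "255 -42.8 -48.8 -5.3 72" --pt "255 -42.8 -48.8 -5.3 72" --pt "255 -42.8 -48.8 -5.3 72" --pt "255 -42.8 -48.8 -5.3 72" --pt "255 -42.8 -48.8 -5.3 72" --pt "255 -42.8 -48.8 -5.3 72" --pt "255 -42.8 -48.8 -5.3 72" --pt "255 -42.8 -48.8 -5.3 72" --pt "255 -42.8 -48.8 -5.3 72" --pt "255 -42.8 -48.8 -5.3 72" --pt "255 -42.8 -48.8 -5.3 72" --pt "255 -42.8 -48.8 -5.3 72" --pt "255 -42.8 -48.8 -5.3 72" --pt "255 -42.8 -48.8 -5.3 72" --pt "255 -42.8 -48.8 -5.3 72"

```text
time_s: 2.55
tool_pos: [440.6, -39.1, 250.2]
tcp_rot: [0.0, 0.718, 0.696, 0.0]
wrist_force: [0.5, -0.4, -0.7]
grip_width: 0.1
grip_force: 0.0
```

Run:
```python
from h import *
s=ctrl.sense();T=pose(s);print(T.round(3),s['wrist_force'],s['joint_positions'],s['time_s'])
im=ctrl.grab_frame('wrist');cv2.imwrite('pics/w1.png',im);C=cam('wrist',T)
for q,z in(('wedge',0),('stand',33)):
  for d in ctrl.silhouettes('wrist',q)[:2]:
    m=d['region'].astype(np.uint8); b=cv2.boxPoints(cv2.minAreaRect(cv2.findNonZero(m)))
    print(q,d['score'],b.round(1).tolist()); print(und(C,b,z).round(1).tolist())
    np.save(f'pics/{q}.npy',m)
```

```text
[[ 3.00000e-02  1.00000e+00  0.00000e+00  4.40577e+02]
 [ 1.00000e+00 -3.00000e-02 -0.00000e+00 -3.90840e+01]
 [ 0.00000e+00  0.00000e+00 -1.00000e+00  2.50176e+02]
 [ 0.00000e+00  0.00000e+00  0.00000e+00  1.00000e+00]] [ 0.51131083 -0.43284735 -0.72315446] [-1.65463001e-01 -3.12378358e-01  1.51013532e+00  4.71745108e-05
  1.94356249e+00 -1.35018225e-01] 2.55
wedge 0.58 [[261.29998779296875, 210.60000610351562], [265.20001220703125, 142.1999969482422], [305.1000061035156, 144.5], [301.20001220703125, 212.8000030517578]]
[[409.1, -99.0, 0.0], [418.3, -9.7, 0.0], [468.0, -14.0, 0.0], [461.8, -103.8, 0.0]]
stand 0.87 [[185.0, 247.89999389648438], [301.79998779296875, 236.1999969482422], [315.3999938964844, 372.29998779296875], [198.60000610351562, 383.8999938964844]]
[[311.8, -135.5, 33.0], [460.6, -123.6, 33.0], [478.1, -340.3, 33.0], [302.9, -359.3, 33.0]]
```

View pics/w1.png

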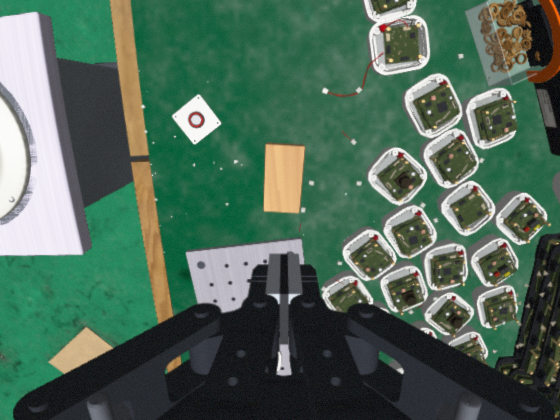

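The wrist view shows the wedge at pixels (261–305, 142–213), thin end down. The nearest plate corner is at (302, 239), which puts the foot near world (445, -145). I'll push along about (0.065, -0.998) with the flat of the shut fingers, so the butt aligns itself.

Call:
play_rows --pt "255 5.4 -0.7 0 -5.4" --pt "255 5.4 -0.7 5 -5.4" --pt "255 5.4 -0.7 10 -5.4" --pt "255 5.4 -0.7 14 -5.4" --pt "255 5.4 -0.7 18 -5.4" --pt "255 5.4 -0.7 21 -5.4" --pt "255 5.4 -0.7 22 -5.4" --pt "255 5.4 -0.7 22 -5.4" --pt "255 5.4 -0.7 22 -5.4"

```text
time_s: 3.6
tool_pos: [436.4, 14.4, 31.9]
tcp_rot: [0.001, 0.685, 0.729, 0.001]
wrist_force: [0.1, 0.5, 0.3]
grip_width: 0.0
grip_force: 0.0
```

Run:
```python
from h import *
s=ctrl.sense();T=pose(s);print(T.round(3),s['wrist_force'],s['time_s'])
im=ctrl.grab_frame('wrist');C=cam('wrist',T)
for d in ctrl.silhouettes('wrist','wedge')[:1]:
    m=d['region'].astype(np.uint8); b=cv2.boxPoints(cv2.minAreaRect(cv2.findNonZero(m)))
    print(d['score'],b.round(1).tolist()); print(und(C,b,0).round(1).tolist())
# mark predicted foot and tcp
for P in [(445,-145,33),T[:3,3]-[0,0,0]]:
    u=proj(C,P)[0]; cv2.circle(im,(int(u[0]),int(u[1])),4,(0,0,255),1)
cv2.imwrite('pics/w2.png',im)
```

```text
[[-6.20000e-02  9.98000e-01  2.00000e-03  4.36376e+02]
 [ 9.98000e-01  6.20000e-02 -0.00000e+00  1.44280e+01]
 [-0.00000e+00  2.00000e-03 -1.00000e+00  3.19180e+01]
 [ 0.00000e+00  0.00000e+00  0.00000e+00  1.00000e+00]] [0.11024141 0.48732581 0.28291946] 3.6
0.91 [[253.6999969482422, 259.20001220703125], [319.8999938964844, 244.0], [345.20001220703125, 353.79998779296875], [278.8999938964844, 369.1000061035156]]
[[417.7, -11.7, 0.0], [461.5, 2.3, 0.0], [489.8, -87.3, 0.0], [440.3, -104.8, 0.0]]
```

View pics/w2.png

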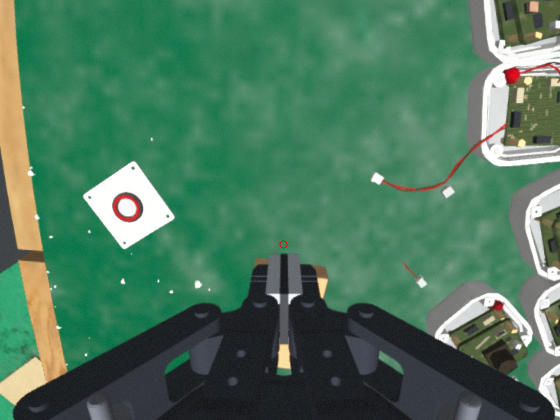

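The tips are behind the butt, whose edges show at (257, 262) and (327, 265), with the fingers at x≈283. Next I'll lower and push 35 mm.

Call:
play_rows --pt "255 0 0 1.4 0" --pt "255 0 0 2.7 0" --pt "255 0 0 2.7 0" --pt "255 -0.5 0 2.7 0" --pt "255 -1.0 0 2.7 0" --pt "255 -1.3 0 2.7 0" --pt "255 -1.6 0 2.7 0" --pt "255 -1.9 0 2.7 0" --pt "255 -2.2 0 2.7 0" --pt "255 -2.5 0 2.7 0" --pt "255 -2.8 0 2.7 0" --pt "255 -3.1 0 2.7 0" --pt "255 -3.4 0 2.7 0" --pt "255 -3.7 0 2.7 0" --pt "255 -4.0 0 2.7 0" --pt "255 -4.0 0 2.7 0"

```text
time_s: 5.3
tool_pos: [437.9, -25.8, 3.1]
tcp_rot: [0.0, 0.685, 0.729, -0.0]
wrist_force: [0.1, -0.3, -1.2]
grip_width: -0.2
grip_force: 0.0
```

Run:
```python
from h import *
s=ctrl.sense();T=pose(s);print(T.round(3),s['wrist_force'],s['time_s'])
im=ctrl.grab_frame('wrist');cv2.imwrite('pics/w3.png',im[180:420,150:430])
im=ctrl.grab_frame('top');C=cam('top')
for d in ctrl.silhouettes('top','wedge')[:1]:
    m=d['region'].astype(np.uint8); b=cv2.boxPoints(cv2.minAreaRect(cv2.findNonZero(m)))
    print(d['score'],und(C,b,9).round(1).tolist())
cv2.imwrite('pics/t3.png',cv2.resize(im[190:310,300:460],None,fx=4,fy=4,interpolation=2))
```

```text
[[-6.20000e-02  9.98000e-01  0.00000e+00  4.37869e+02]
 [ 9.98000e-01  6.20000e-02 -0.00000e+00 -2.57750e+01]
 [-0.00000e+00  0.00000e+00 -1.00000e+00  3.07600e+00]
 [ 0.00000e+00  0.00000e+00  0.00000e+00  1.00000e+00]] [ 0.12221175 -0.31748165 -1.22723719] 5.3
0.53 [[424.9, -75.4, 9.0], [424.6, -99.0, 9.0], [411.5, -98.3, 9.0], [411.7, -74.8, 9.0]]
```

View pics/w3.png

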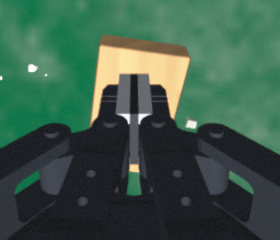

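View pics/t3.png

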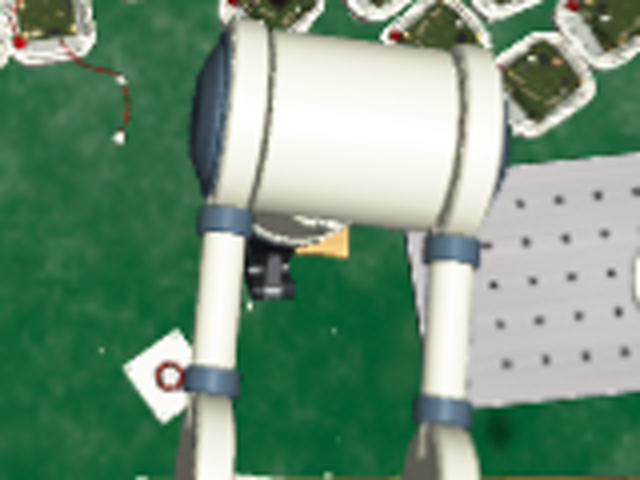

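Odd result: the butt's edge (full pixels (250, 225) to (338, 238)) still lies at y≈-12.6, so the wedge hasn't moved, and the fingertips appear over it. They must be higher than the stated TCP. I'll back off behind the butt and feel for the bench in small steps.

Call:
play_rows --pt "255 2 0 0 0" --pt "255 4.5 0 0 0" --pt "255 4.5 0 0 0" --pt "255 4.5 0 0 0" --pt "255 4.5 0 0 0"

```text
time_s: 5.95
tool_pos: [435.1, 19.0, 3.1]
tcp_rot: [0.0, 0.685, 0.729, -0.0]
wrist_force: [0.4, -0.4, 0.3]
grip_width: 0.0
grip_force: 0.0
```

Call:
play_rows --pt "255 0 0 0.1 0" --pt "255 0 0 0.2 0" --pt "255 0 0 0.2 0" --pt "255 0 0 0.2 0"

```text
time_s: 6.35
tool_pos: [435.0, 19.3, 1.0]
tcp_rot: [-0.0, 0.685, 0.729, -0.0]
wrist_force: [-0.1, -0.4, 0.5]
grip_width: 0.0
grip_force: 0.0
```

Run:
```python
from h import *
s=ctrl.sense();T=pose(s);print(T[:3,3].round(2),s['wrist_force'],s['torque'],s['time_s'])
im=ctrl.grab_frame('wrist');cv2.imwrite('pics/w4.png',np.hstack([cv2.resize(im[180:330,200:370],None,fx=2.5,fy=2.5),cv2.resize(ctrl.grab_frame('scene')[150:250,290:390],(375,375))]))
```

```text
[435.01  19.27   1.01] [-0.14831897 -0.44546198  0.53886099] [ 0.02805169 -0.01765614  0.06607469] 6.35
```

View pics/w4.png

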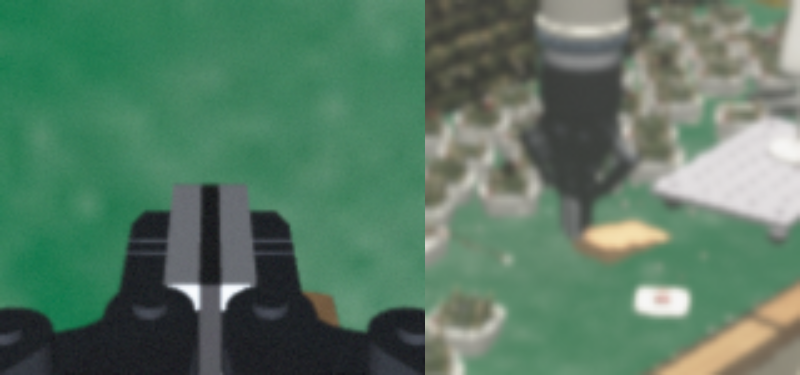

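No contact at a nominal 1 mm. I'll keep feeling downward gently.

Call:
play_rows --pt "255 0 0 0.1 0" --pt "255 0 0 0.2 0" --pt "255 0 0 0.2 0"

```text
time_s: 6.75
tool_pos: [434.9, 19.5, -1.2]
tcp_rot: [-0.0, 0.685, 0.729, -0.0]
wrist_force: [-0.4, 0.1, -0.3]
grip_width: 0.0
grip_force: 0.0
```

Call:
play_rows --pt "255 0 0 0.1 0" --pt "255 0 0 0.1 0"

```text
time_s: 6.95
tool_pos: [435.0, 19.5, -2.1]
tcp_rot: [-0.0, 0.685, 0.729, -0.0]
wrist_force: [0.0, 0.5, 0.6]
grip_width: -0.2
grip_force: 0.0
```

Call:
play_rows --pt "255 0 0 0.1 0" --pt "255 0 0 0.2 0" --pt "255 0 0 0.2 0"

```text
time_s: 7.25
tool_pos: [434.9, 19.5, -4.1]
tcp_rot: [-0.0, 0.685, 0.729, -0.0]
wrist_force: [0.4, 0.3, 0.2]
grip_width: 0.1
grip_force: 0.0
```

Call:
play_rows --pt "255 0 0 0.1 0" --pt "255 0 0 0.2 0" --pt "255 0 0 0.2 0"

```text
time_s: 7.55
tool_pos: [434.9, 19.5, -6.1]
tcp_rot: [-0.0, 0.685, 0.729, -0.0]
wrist_force: [0.2, 0.8, 0.4]
grip_width: 0.2
grip_force: 0.0
```

Call:
play_rows --pt "255 0 0 0.1 0" --pt "255 0 0 0.2 0" --pt "255 0 0 0.2 0"

```text
time_s: 7.85
tool_pos: [434.9, 19.5, -8.1]
tcp_rot: [-0.0, 0.685, 0.729, -0.0]
wrist_force: [-0.0, -0.5, 0.2]
grip_width: -0.0
grip_force: 0.0
```

Call:
play_rows --pt "255 0 0 0.1 0" --pt "255 0 0 0.2 0" --pt "255 0 0 0.2 0"

```text
time_s: 8.15
tool_pos: [434.9, 19.5, -10.1]
tcp_rot: [-0.0, 0.685, 0.729, -0.0]
wrist_force: [0.2, -0.5, 0.2]
grip_width: -0.0
grip_force: 0.0
```

Call:
play_rows --pt "255 0 0 0.1 0" --pt "255 0 0 0.1 0"

```text
time_s: 8.35
tool_pos: [435.0, 19.5, -11.1]
tcp_rot: [-0.0, 0.685, 0.729, -0.0]
wrist_force: [-0.2, 0.1, 0.4]
grip_width: -0.1
grip_force: 0.0
```

Call:
play_rows --pt "255 0 0 0.1 0" --pt "255 0 0 0.1 0"

```text
time_s: 8.55
tool_pos: [434.9, 19.5, -12.1]
tcp_rot: [-0.0, 0.685, 0.729, -0.0]
wrist_force: [1.1, -0.4, 0.1]
grip_width: -0.0
grip_force: 0.0
```

Still free at a nominal -12 mm, so the tips really sit about 15 mm above the stated TCP. Pushing now.

Call:
play_rows --pt "255 -0.5 0 0 0" --pt "255 -1.0 0 0 0" --pt "255 -1.4 0 0 0" --pt "255 -1.8 0 0 0" --pt "255 -2.1 0 0 0" --pt "255 -2.4 0 0 0" --pt "255 -2.7 0 0 0" --pt "255 -3.0 0 0 0" --pt "255 -3.3 0 0 0" --pt "255 -3.6 0 0 0" --pt "255 -3.9 0 0 0" --pt "255 -4.2 0 0 0" --pt "255 -4.2 0 0 0"

```text
time_s: 9.85
tool_pos: [437.7, -22.8, -11.9]
tcp_rot: [0.0, 0.685, 0.729, -0.0]
wrist_force: [-0.5, -0.4, -0.5]
grip_width: -0.0
grip_force: 0.0
```

Run:
```python
from h import *
s=ctrl.sense();T=pose(s);print(T[:3,3].round(2),s['wrist_force'],s['time_s'])
im=ctrl.grab_frame('wrist');cv2.imwrite('pics/w5.png',im[180:420,150:430])
```

```text
[437.7  -22.78 -11.91] [-0.51470435 -0.37253273 -0.45072126] 9.85
```

View pics/w5.png

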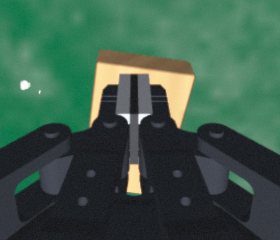

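The butt still hasn't moved and the tips are level with its top edge. I'll get the true tip height from the earlier scene view, where the tip was at about pixel (330, 213).

Run:
```python
from h import *
C=cam('scene')
print('nominal',[ (z,proj(C,(435,19.3,z))[0].round(1).tolist()) for z in (0,10,20,30,40)])
print('wedge butt',proj(C,[(419,-10,0),(468,-14,0),(419,-10,18)]).round(1).tolist())
im=ctrl.grab_frame('scene');cv2.imwrite('pics/s6.png',cv2.resize(im[165:235,290:380],None,fx=8,fy=8,interpolation=cv2.INTER_CUBIC))
print([(z,proj(C,(437.7,-22.8,z))[0].round(1).tolist()) for z in (0,20,40)])
```

```text
nominal [(0, [329.1, 221.2]), (10, [329.2, 218.7]), (20, [329.3, 216.1]), (30, [329.4, 213.4]), (40, [329.5, 210.8])]
wedge butt [[337.9, 219.9], [327.7, 215.7], [338.1, 215.3]]
[(0, [335.9, 217.3]), (20, [336.2, 212.2]), (40, [336.4, 207.0])]
```

View pics/s6.png

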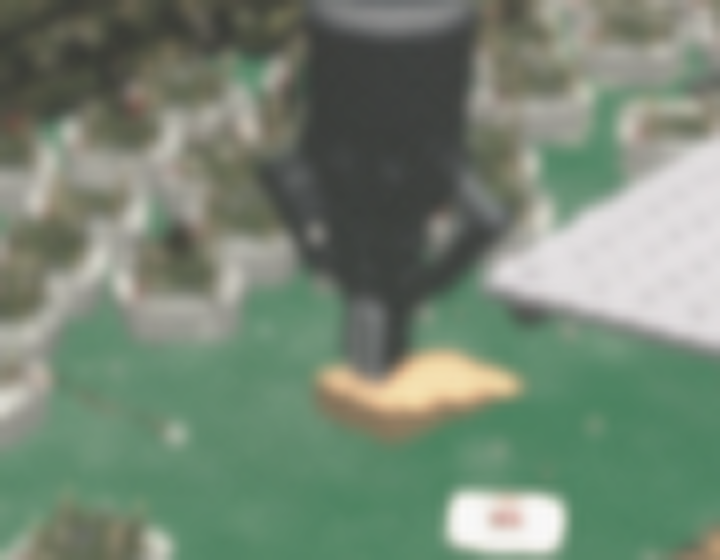

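The tip projects to z≈20 while the TCP reads -12, so the true tips are about 32 mm above the stated TCP. I'll back off behind the butt and lower to a nominal -24, then feel for the bench.

Call:
play_rows --pt "255 1.5 0 0 0" --pt "255 3.2 0 0 0" --pt "255 3.2 0 0 0" --pt "255 3.2 0 0.6 0" --pt "255 3.2 0 1.2 0" --pt "255 3.2 0 1.2 0"

```text
time_s: 10.55
tool_pos: [434.7, 9.1, -25.4]
tcp_rot: [-0.001, 0.685, 0.729, -0.001]
wrist_force: [-0.3, 0.0, -0.0]
grip_width: -0.2
grip_force: 0.0
```

Call:
play_rows --pt "255 0 0 0.1 0" --pt "255 0 0 0.2 0" --pt "255 0 0 0.2 0"

```text
time_s: 10.85
tool_pos: [435.7, 9.4, -26.0]
tcp_rot: [0.0, 0.685, 0.729, -0.0]
wrist_force: [-0.1, -0.6, -0.5]
grip_width: -0.2
grip_force: 0.0
```

Call:
play_rows --pt "255 0 0 0.1 0" --pt "255 0 0 0.1 0"

```text
time_s: 11.05
tool_pos: [435.7, 9.5, -26.9]
tcp_rot: [0.0, 0.685, 0.729, 0.0]
wrist_force: [-0.2, 0.4, -0.1]
grip_width: 0.0
grip_force: 0.0
```

Call:
play_rows --pt "255 -0.5 0 0 0" --pt "255 -0.9 0 0 0" --pt "255 -1.2 0 0 0" --pt "255 -1.4 0 0 0" --pt "255 -1.6 0 0 0" --pt "255 -1.8 0 0 0" --pt "255 -2.0 0 0 0" --pt "255 -2.2 0 0 0" --pt "255 -2.4 0 0 0" --pt "255 -2.6 0 0 0" --pt "255 -2.8 0 0 0" --pt "255 -3.0 0 0 0" --pt "255 -3.2 0 0 0" --pt "255 -3.4 0 0 0" --pt "255 -3.6 0 0 0" --pt "255 -3.8 0 0 0" --pt "255 -4.0 0 0 0" --pt "255 -4.0 0 0 0"

```text
time_s: 12.85
tool_pos: [438.2, -30.7, -26.9]
tcp_rot: [0.0, 0.685, 0.729, -0.0]
wrist_force: [0.3, -0.6, -0.0]
grip_width: -0.2
grip_force: 0.0
```

```bash
cat > look.py <<'E'
from h import *
s=ctrl.sense();T=pose(s);print(T[:3,3].round(2),s['wrist_force'].round(2),s['time_s'])
im=ctrl.grab_frame('wrist');C=cam('wrist',T)
d=ctrl.silhouettes('wrist','wedge')
hsv=cv2.cvtColor(im,cv2.COLOR_BGR2HSV)
m=cv2.inRange(hsv,(5,60,60),(28,255,255)); m[:200]=0; m[:,:200]=0; m[:,400:]=0
ms=[('col',m)]
if d: ms.append(('net%.2f'%d[0]['score'],d[0]['region'].astype(np.uint8)*255))
for n,m in ms:
    p=cv2.findNonZero(m)
    if p is None: continue
    h=cv2.approxPolyDP(cv2.convexHull(p),3,True)[:,0]
    print(n,h.tolist()); print(' z0',und(C,h,0)[:,:2].round(0).tolist()); print(' z18',und(C,h,18)[:,:2].round(0).tolist())
im=ctrl.grab_frame('top');C=cam('top')
for q,z in(('wedge',9),('stand',33)):
  for d in ctrl.silhouettes('top',q)[:1]:
    h=cv2.approxPolyDP(cv2.convexHull(cv2.findNonZero(d['region'].astype(np.uint8))),2,True)[:,0]
    print('top',q,d['score'],und(C,h,z)[:,:2].round(0).tolist())
E
python3 look.py
```

```text
[438.21 -30.71 -26.91] [ 0.28 -0.63 -0.  ] 12.85
col [[348, 309], [292, 373], [281, 376], [276, 374], [247, 292], [249, 286], [341, 290]]
 z0 [[473.0, -53.0], [447.0, -97.0], [441.0, -100.0], [438.0, -98.0], [421.0, -46.0], [422.0, -43.0], [468.0, -42.0]]
 z18 [[468.0, -41.0], [445.0, -80.0], [440.0, -82.0], [438.0, -81.0], [422.0, -35.0], [423.0, -32.0], [464.0, -32.0]]
net0.65 [[342, 291], [345, 310], [289, 374], [278, 374], [280, 344], [320, 291]]
 z0 [[469.0, -43.0], [471.0, -54.0], [445.0, -98.0], [439.0, -98.0], [439.0, -77.0], [457.0, -43.0]]
 z18 [[464.0, -32.0], [467.0, -42.0], [444.0, -80.0], [439.0, -81.0], [439.0, -62.0], [455.0, -33.0]]
top stand 0.57 [[391.0, -492.0], [369.0, -479.0], [329.0, -379.0], [316.0, -167.0], [384.0, -135.0], [417.0, -132.0], [465.0, -199.0], [482.0, -374.0], [442.0, -485.0]]
```

The wedge's butt is now at about (445, -42.5), nearly flush and on line with the foot. It needs about 24–44 mm more, so I'll go 20 mm and then in small steps, watching the force.

Call:
play_rows --pt "255 -0.2 0 0 0" --pt "255 -0.4 0 0 0" --pt "255 -0.6 0 0 0" --pt "255 -0.8 0 0 0" --pt "255 -1.0 0 0 0" --pt "255 -1.2 0 0 0" --pt "255 -1.4 0 0 0" --pt "255 -1.6 0 0 0" --pt "255 -1.8 0 0 0" --pt "255 -2.0 0 0 0" --pt "255 -2.0 0 0 0"

```text
time_s: 14.2
tool_pos: [439.4, -50.7, -26.9]
tcp_rot: [0.0, 0.685, 0.729, -0.0]
wrist_force: [-0.2, -0.2, -0.6]
grip_width: 0.1
grip_force: 0.0
```

Call:
play_rows --pt "255 -0.1 0 0 0" --pt "255 -0.2 0 0 0" --pt "255 -0.3 0 0 0" --pt "255 -0.3 0 0 0"

```text
time_s: 14.6
tool_pos: [439.6, -53.5, -26.9]
tcp_rot: [0.0, 0.685, 0.729, -0.0]
wrist_force: [0.9, -1.0, 0.7]
grip_width: 0.3
grip_force: 0.0
```

Call:
play_rows --pt "255 -0.1 0 0 0" --pt "255 -0.2 0 0 0" --pt "255 -0.2 0 0 0"

```text
time_s: 14.9
tool_pos: [439.7, -55.5, -26.9]
tcp_rot: [0.0, 0.685, 0.729, -0.0]
wrist_force: [0.1, -0.7, 0.4]
grip_width: -0.2
grip_force: 0.1
```

Call:
play_rows --pt "255 -0.1 0 0 0" --pt "255 -0.2 0 0 0" --pt "255 -0.2 0 0 0"

```text
time_s: 15.2
tool_pos: [439.9, -57.5, -26.9]
tcp_rot: [0.0, 0.685, 0.729, -0.0]
wrist_force: [0.0, 0.5, 0.9]
grip_width: 0.2
grip_force: 0.1
```

Call:
play_rows --pt "255 -0.1 0 0 0" --pt "255 -0.2 0 0 0" --pt "255 -0.2 0 0 0"

```text
time_s: 15.5
tool_pos: [440.0, -59.5, -26.9]
tcp_rot: [0.0, 0.685, 0.729, -0.0]
wrist_force: [-0.2, 0.1, -0.6]
grip_width: 0.0
grip_force: 0.1
```

Call:
play_rows --pt "255 -0.1 0 0 0" --pt "255 -0.2 0 0 0" --pt "255 -0.2 0 0 0"

```text
time_s: 15.8
tool_pos: [440.1, -61.5, -26.9]
tcp_rot: [0.0, 0.685, 0.729, -0.0]
wrist_force: [0.1, 0.6, -0.1]
grip_width: -0.3
grip_force: 0.1
```

```bash
python3 look.py
```

```text
[440.13 -61.49 -26.9 ] [ 0.13  0.56 -0.07] 15.8
col [[342, 286], [349, 304], [347, 312], [290, 375], [277, 375], [279, 345], [319, 286]]
 z0 [[470.0, -71.0], [475.0, -81.0], [475.0, -86.0], [448.0, -129.0], [441.0, -130.0], [441.0, -109.0], [459.0, -71.0]]
 z18 [[466.0, -60.0], [470.0, -69.0], [470.0, -74.0], [446.0, -112.0], [440.0, -112.0], [440.0, -94.0], [456.0, -61.0]]
net0.95 [[343, 286], [349, 301], [346, 310], [290, 374], [277, 374], [279, 345], [319, 286]]
 z0 [[471.0, -71.0], [475.0, -79.0], [474.0, -85.0], [448.0, -129.0], [441.0, -129.0], [441.0, -109.0], [459.0, -71.0]]
 z18 [[466.0, -60.0], [470.0, -68.0], [469.0, -73.0], [446.0, -111.0], [440.0, -112.0], [440.0, -94.0], [456.0, -61.0]]
top stand 0.64 [[381.0, -488.0], [369.0, -474.0], [329.0, -377.0], [313.0, -149.0], [321.0, -142.0], [422.0, -135.0], [468.0, -245.0], [482.0, -371.0], [440.0, -482.0], [422.0, -490.0]]
```

Call:
play_rows --pt "255 -0.1 0 0 0" --pt "255 -0.2 0 0 0" --pt "255 -0.2 0 0 0"

```text
time_s: 16.35
tool_pos: [440.2, -63.5, -26.9]
tcp_rot: [-0.0, 0.685, 0.729, -0.0]
wrist_force: [-0.2, -0.1, -0.2]
grip_width: 0.1
grip_force: 0.1
```

Call:
play_rows --pt "255 -0.1 0 0 0" --pt "255 -0.2 0 0 0" --pt "255 -0.2 0 0 0"

```text
time_s: 16.65
tool_pos: [440.3, -65.5, -26.9]
tcp_rot: [0.0, 0.685, 0.729, -0.0]
wrist_force: [-0.7, 0.2, 0.1]
grip_width: 0.4
grip_force: 0.0
```

Call:
play_rows --pt "255 -0.1 0 0 0" --pt "255 -0.2 0 0 0" --pt "255 -0.2 0 0 0"

```text
time_s: 16.95
tool_pos: [440.5, -67.5, -26.9]
tcp_rot: [0.0, 0.685, 0.729, -0.0]
wrist_force: [0.7, 0.1, 1.0]
grip_width: -0.2
grip_force: 0.0
```

Call:
play_rows --pt "255 -0.1 0 0 0" --pt "255 -0.2 0 0 0" --pt "255 -0.2 0 0 0"

```text
time_s: 17.25
tool_pos: [440.6, -69.3, -26.9]
tcp_rot: [-0.0, 0.685, 0.729, 0.0]
wrist_force: [-0.3, -0.1, 0.7]
grip_width: 0.1
grip_force: 0.4
```

Call:
play_rows --pt "255 -0.1 0 0 0" --pt "255 -0.2 0 0 0" --pt "255 -0.2 0 0 0"

```text
time_s: 17.55
tool_pos: [440.7, -70.9, -26.9]
tcp_rot: [-0.0, 0.685, 0.729, 0.0]
wrist_force: [-0.3, 3.5, -0.4]
grip_width: -0.3
grip_force: 1.9
```

Call:
play_rows --pt "255 -0.1 0 0 0" --pt "255 -0.2 0 0 0" --pt "255 -0.2 0 0 0"

```text
time_s: 17.85
tool_pos: [440.8, -72.2, -26.9]
tcp_rot: [-0.001, 0.684, 0.729, 0.001]
wrist_force: [0.0, 7.1, 1.4]
grip_width: -0.1
grip_force: 3.5
```

Call:
play_rows --pt "255 0 0 0 0"

```text
time_s: 17.95
tool_pos: [440.8, -72.2, -26.9]
tcp_rot: [-0.001, 0.684, 0.729, 0.001]
wrist_force: [-0.9, 6.7, 2.6]
grip_width: -0.3
grip_force: 3.5
```

```bash
python3 look.py
```

```text
[440.81 -72.2  -26.93] [-0.95  6.74  2.6 ] 17.95
col [[349, 307], [291, 374], [281, 376], [276, 374], [248, 292], [342, 285]]
 z0 [[476.0, -93.0], [449.0, -139.0], [444.0, -141.0], [441.0, -140.0], [424.0, -88.0], [471.0, -81.0]]
 z18 [[471.0, -82.0], [448.0, -122.0], [443.0, -123.0], [440.0, -122.0], [425.0, -77.0], [467.0, -71.0]]
net0.96 [[343, 285], [349, 302], [290, 374], [278, 374], [279, 344], [319, 286]]
 z0 [[471.0, -81.0], [476.0, -90.0], [449.0, -139.0], [442.0, -140.0], [441.0, -119.0], [459.0, -82.0]]
 z18 [[467.0, -71.0], [471.0, -79.0], [447.0, -122.0], [441.0, -122.0], [441.0, -104.0], [456.0, -72.0]]
top wedge 0.52 [[550.0, 69.0], [542.0, 91.0], [545.0, 115.0], [598.0, 122.0], [608.0, 78.0], [575.0, 66.0]]
top stand 0.87 [[396.0, -490.0], [369.0, -477.0], [332.0, -382.0], [313.0, -146.0], [419.0, -135.0], [470.0, -263.0], [477.0, -371.0], [439.0, -487.0]]
```

Snug at about 6.7 N. I'll retract, rise, go over the corner and lower to just above the plate.

Call:
play_rows --pt "255 0.5 0 0 0" --pt "255 1.5 0 0 0" --pt "255 3 0 0 0" --pt "255 3 0 -3 0" --pt "255 3 0 -7 0" --pt "255 1 0 -8 0" --pt "255 -3 0 -8 0" --pt "255 -6 0 -8 0" --pt "255 -7.2 0 -8 0" --pt "255 -7.2 0 -8 0" --pt "255 -7.2 0 -6 0" --pt "255 -7.2 0 -4.5 0" --pt "255 -7.2 0 -3.6 0" --pt "255 -7.2 0 -3.6 0" --pt "255 -7.2 0 -3.6 0"

```text
time_s: 19.7
tool_pos: [445.4, -144.7, 9.2]
tcp_rot: [-0.0, 0.684, 0.729, -0.0]
wrist_force: [0.3, 0.3, -0.3]
grip_width: -0.1
grip_force: 0.0
```

Run:
```python
from h import *
s=ctrl.sense();T=pose(s);print(T[:3,3].round(2),s['wrist_force'].round(2),s['time_s'])
im=ctrl.grab_frame('wrist');cv2.imwrite('pics/w7.png',np.hstack([im[180:420,150:430],cv2.resize(ctrl.grab_frame('scene')[165:235,300:390],None,fx=4,fy=4)[:240]]))
```

```text
[ 445.38 -144.72    9.16] [ 0.33  0.27 -0.26] 19.7
```

View pics/w7.png

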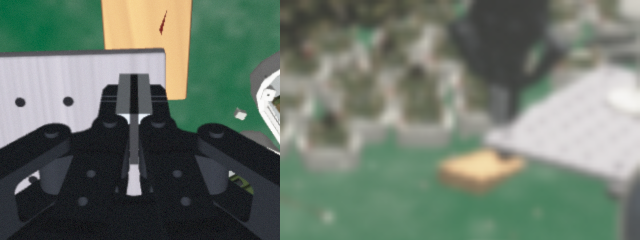

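The fingertips are over the plate corner, whose edge corner is at crop (165, 50), about 17 mm in from each edge. The wedge is in place under it. Pressing down gently in small steps.

Call:
play_rows --pt "255 0 0 0.2 0" --pt "255 0 0 0.4 0" --pt "255 0 0 0.5 0" --pt "255 0 0 0.5 0"

```text
time_s: 20.2
tool_pos: [445.2, -145.2, 3.9]
tcp_rot: [-0.0, 0.685, 0.729, -0.0]
wrist_force: [-0.1, 1.1, -0.3]
grip_width: 0.1
grip_force: 0.0
```

Call:
play_rows --pt "255 0 0 0.1 0" --pt "255 0 0 0.1 0"

```text
time_s: 20.4
tool_pos: [445.3, -145.2, 3.0]
tcp_rot: [-0.0, 0.685, 0.729, -0.0]
wrist_force: [0.4, -0.4, -0.0]
grip_width: 0.0
grip_force: 0.0
```

Call:
play_rows --pt "255 0 0 0.1 0" --pt "255 0 0 0.1 0"

```text
time_s: 20.6
tool_pos: [445.3, -145.2, 1.9]
tcp_rot: [-0.0, 0.685, 0.729, -0.0]
wrist_force: [0.0, -0.3, -1.4]
grip_width: -0.1
grip_force: 0.0
```

Call:
play_rows --pt "255 0 0 0.1 0" --pt "255 0 0 0.1 0"

```text
time_s: 20.8
tool_pos: [445.3, -145.2, 0.9]
tcp_rot: [-0.0, 0.685, 0.729, -0.0]
wrist_force: [0.3, -1.0, -0.2]
grip_width: -0.3
grip_force: 0.0
```

Call:
play_rows --pt "255 0 0 0.1 0" --pt "255 0 0 0.1 0"

```text
time_s: 21.0
tool_pos: [445.3, -145.1, -0.1]
tcp_rot: [-0.0, 0.685, 0.729, -0.0]
wrist_force: [0.4, -0.2, 0.0]
grip_width: -0.3
grip_force: 0.0
```

Call:
play_rows --pt "255 0 0 0.1 0" --pt "255 0 0 0.1 0"

```text
time_s: 21.2
tool_pos: [445.3, -145.1, -1.1]
tcp_rot: [-0.0, 0.685, 0.729, -0.0]
wrist_force: [-0.9, -0.5, 0.1]
grip_width: -0.3
grip_force: 0.0
```

Call:
play_rows --pt "255 0 0 0.1 0" --pt "255 0 0 0.1 0"

```text
time_s: 21.4
tool_pos: [445.4, -145.2, -1.7]
tcp_rot: [0.0, 0.685, 0.729, 0.0]
wrist_force: [-0.7, -0.0, 1.7]
grip_width: 0.1
grip_force: 0.7
```

Contact at -1.7. One more small press, then hold.

Call:
play_rows --pt "255 0 0 0.1 0" --pt "255 0 0 0.1 0"

```text
time_s: 21.6
tool_pos: [445.6, -145.2, -1.8]
tcp_rot: [0.0, 0.685, 0.729, 0.0]
wrist_force: [-3.1, 1.4, 6.3]
grip_width: 0.1
grip_force: 3.4
```

Call:
play_rows --pt "255 0 0 0.1 0" --pt "255 0 0 0.1 0" --pt "255 0 0 0.1 0"

```text
time_s: 21.9
tool_pos: [445.7, -145.3, -1.9]
tcp_rot: [0.0, 0.685, 0.729, 0.0]
wrist_force: [-5.7, 2.4, 12.1]
grip_width: -0.0
grip_force: 5.8
```

It's firm: 12 N with only about 0.2 mm of sink. I'll hold briefly, then lift straight off and move away.

Call:
play_rows --pt "255 0 0 0 0" --pt "255 0 0 0 0" --pt "255 0 0 0 0" --pt "255 0 0 0 0" --pt "255 0 0 -0.1 0" --pt "255 0 0 -0.2 0" --pt "255 0 0 -0.4 0" --pt "255 0 0 -1 0" --pt "255 0 0 -3 0" --pt "255 0 0 -7 0" --pt "255 0 0 -11 0" --pt "255 4 0 -15 0" --pt "255 8 0 -19 0" --pt "255 12 0 -23 0" --pt "255 14 0 -25 0" --pt "255 14 0 -25 0" --pt "255 14 0 -25 0"

```text
time_s: 23.6
tool_pos: [437.0, -5.0, 247.0]
tcp_rot: [0.001, 0.684, 0.73, 0.001]
wrist_force: [0.3, -0.7, -0.8]
grip_width: -0.0
grip_force: 0.0
```

Run:
```python
from h import *
s=ctrl.sense();T=pose(s);print(T[:3,3].round(2),s['wrist_force'].round(2),s['time_s'])
ctrl.grab_frame('wrist');C=cam('wrist',T)
for q,z in(('wedge',0),('stand',33)):
  for d in ctrl.silhouettes('wrist',q)[:1]:
    h=cv2.approxPolyDP(cv2.convexHull(cv2.findNonZero(d['region'].astype(np.uint8))),3,True)[:,0]
    print(q,d['score'],und(C,h,z)[:,:2].round(0).tolist())
```

```text
[436.98  -4.99 247.04] [ 0.26 -0.72 -0.78] 23.6
wedge 0.82 [[474.0, -139.0], [427.0, -125.0], [426.0, -85.0], [470.0, -82.0]]
stand 0.76 [[466.0, -304.0], [447.0, -305.0], [318.0, -201.0], [313.0, -139.0], [410.0, -127.0], [460.0, -252.0]]
```

```bash
python3 -c "
from workcell import ctrl
print(ctrl.job_done())"
```

```text
the job is handed in; nothing more can be done
None
```

I pushed the wedge under the short foot until it was snug at about 6.7 N, and the corner held firm under a 12 N press (about 0.2 mm sink). The hand is clear, the wedge is still in place in the last view, and the job is handed in; I did not measure the plate's level directly.

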